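# Weigh the next vial: clear the pan, tare, and lift the short vial out of the crowded rack

### The arm

A 6-joint arm with a two-finger parallel gripper is mounted at the origin on the work surface. World frame = base frame: x ahead of the robot, y to its left, z up, the work surface at z = 0. Lengths are in mm, angles in degrees, forces in N, time in s.
With the tool pointing down it reaches from about 300 to 875 mm from the base axis. Payload 6.4 kg.
Tool frame: the origin (TCP) lies at the very end of the fingers, on their centre line; the grasp point (between the pads) lies 19 mm behind it; z points along the fingers, y is the line along which they close (so a half turn about z gives the same grasp; the last joint's range is limited). The gripper opens to 88 mm and grips with 3 to 60 N. Pads are 18 mm wide; open, the fingers measure 123 mm over their backs; the gripper's body (75 mm by 187 mm) begins 45 mm behind the grasp point.
Start: joints at [-80.46, 10.359, 92.074, -0, 77.567, -11.82], TCP at [209.446, -535.512, 238.714] pointing down, gripper open.
Joint ranges: [-171.53, 171.53], [-51.25, 118.39], [17.06, 147.69], [-65.23, 245.23], [0, 150.52], [-178.68, 178.68]. Speed limits (degrees/s): [147.25, 147.25, 172.46, 180, 180, 180].

### API

Orientations are given as a 3x3 rotation matrix whose columns are the frame's x, y, z axes.
In Python, from workcell import monitor, vision, order gives the robot as it stands. The module is installed in compiled form; this text tells all that it offers.
- The arm moves only by the tool step_arm, never from a script. Its argument "series" is a list of rows, each an object with "offset": the shift along the tool's x, y, z scaled (see below), a list of three; "dr": the turn, a rotation vector about the tool's x, y, z scaled (see below), a list of three. A call has exactly 8 rows; each row shifts and turns the commanded pose from where the row before left it, along the tool's axes as they then stand; what a row does not reach is not made up. The controller multiplies each number of a shift by 0.02 m and each number of a turn by pi/2 rad. A row lasts 1/10 s, in which the tool goes at most 50 mm and 8.59 degrees, less where a joint would pass 70% of its speed; a pose out of reach is approached as far as the arm can. A call with a number of a shift or a turn outside -1 to 1 is refused whole. A call with a gripper value outside its range is refused whole. "jaw" is the closure, from 0 (fully open) to 1 (shut), set as the call begins (left out, the last holds). The fingers move at their own pace and stop on an object; "newtons" is the grip in N (left out, the last holds). Time passes only in rows, so rows that do not move let the fingers close, or fill a call up. It gives the time, the measured TCP pose, the force, the opening and the grip force at its end, in the units of the state.
- monitor.read_state(): the state, without advancing time (a new reading comes with each control period).
- vision.camera(name): name is "scene" or "side" or "wrist"; returns a dict with "img" (420x560x3 uint8, red, green, blue), "camera_matrix" (3x3 intrinsics, pixels), "R" (3x3) and "t" (3): a world point X has camera coordinates R X + t; the wrist camera has in their place "mount" (4x4, takes a point from camera to tool coordinates, whose origin is the TCP and whose axes are the flange's). Camera axes: x right, y down, z forward; pixel columns grow to the right and rows downward; lengths in mm; the calibration is good to about 2 mm. The wrist camera is an equidistant fisheye: a pixel r from the principal point sees the ray r / f radians off the axis. A picture is of the moment at which its call begins: read the wrist's pose just before it. There is no depth.
- order.job_done(): hands the job in; it is judged then, once.
The state is a dict: "time_s": time; "joint_positions": joint angles; "qvel": joint speeds; "joint_efforts": joint torques, N m; "tcp_pos": TCP position; "orientation": TCP orientation; "ft_force": force on the tool from outside, world axes, zero at the start; "moment": the same for the moment, N m; "width": opening from 0.0 (shut) to 1.0 (fully open); "gripper_force": force on a finger pad.
Only numpy, scipy, OpenCV 4.12 (cv2) and the standard library are available. Lean on these libraries where they do the work, as an engineer would, in place of code of your own. Each camera call takes 0.05 s, during which the arm holds its last target. There are 200 camera calls.

### The job

Take the vial that stands on the balance's pan and stand it upright on the floor of the rimmed tray, in a free spot clear of the glassware there, then press the tare button all the way down while the pan is empty. After that lift the one short, dome-stoppered vial out of the crowded rack, reaching in through the gap between its neighbours without disturbing them, and set it down gently, upright, in the middle of the balance's pan. Set both vials down rather than letting them drop, and leave the other vials, the beaker and the flask as they are.

Things in the scene. Friction and masses are not known exactly. Their poses are not given: they have to be found in the camera images.
- sample_mid (a point): the wanted vial: the only short one, amber glass with a black domed stopper, standing upright in a rack cell. Round, 28 mm diameter, 72 mm tall (straight glass up to 54 mm above its foot, narrower dome above, 25 mm diameter at most), about 45 g (30 to 70 g). This point is at its centre, half-way up (36 mm above its foot); z is up along the vial
- weighed_mid (a point): the vial already weighed, which starts standing on the balance's pan: amber glass, 28 mm diameter, 84 mm tall (straight glass up to 64 mm above its foot, flat black screw cap 25 mm diameter), about 60 g (40 to 90 g), the same as vial0 to vial8. This point is at its centre, half-way up (42 mm above its foot); z is up
- rack: fixed white rack, 219 x 111 mm, 6 cells along x by 3 along y, pitch 36 mm, cells 33 mm square, walls 3 mm, wall tops 22 mm and cell floors 3 mm above the bench. Origin: centre of underside; z up. The wanted vial is at y = 0 and x = -54 or 54 mm: at -54 the cells beside it along x are free, at 54 those along y; tall vials fill its other two sides
- vial0: tall vial in the rack, to be left alone: amber glass, flat black cap, 28 mm diameter, 84 mm tall (its top about 87 mm above the bench, 15 mm above the wanted vial's top). Origin: centre of its foot; z up
- vial1: tall vial in the rack, to be left alone: amber glass, flat black cap, 28 mm diameter, 84 mm tall (its top about 87 mm above the bench, 15 mm above the wanted vial's top). Origin: centre of its foot; z up
- vial2: tall vial in the rack, to be left alone: amber glass, flat black cap, 28 mm diameter, 84 mm tall (its top about 87 mm above the bench, 15 mm above the wanted vial's top). Origin: centre of its foot; z up
- vial3: tall vial in the rack, to be left alone: amber glass, flat black cap, 28 mm diameter, 84 mm tall (its top about 87 mm above the bench, 15 mm above the wanted vial's top). Origin: centre of its foot; z up
- vial4: tall vial in the rack, to be left alone: amber glass, flat black cap, 28 mm diameter, 84 mm tall (its top about 87 mm above the bench, 15 mm above the wanted vial's top). Origin: centre of its foot; z up
- vial5: tall vial in the rack, to be left alone: amber glass, flat black cap, 28 mm diameter, 84 mm tall (its top about 87 mm above the bench, 15 mm above the wanted vial's top). Origin: centre of its foot; z up
- vial6: tall vial in the rack, to be left alone: amber glass, flat black cap, 28 mm diameter, 84 mm tall (its top about 87 mm above the bench, 15 mm above the wanted vial's top). Origin: centre of its foot; z up
- vial7: tall vial in the rack, to be left alone: amber glass, flat black cap, 28 mm diameter, 84 mm tall (its top about 87 mm above the bench, 15 mm above the wanted vial's top). Origin: centre of its foot; z up
- vial8: tall vial in the rack, to be left alone: amber glass, flat black cap, 28 mm diameter, 84 mm tall (its top about 87 mm above the bench, 15 mm above the wanted vial's top). Origin: centre of its foot; z up
- pan (a point): centre of the top face of the balance's round steel pan (100 mm diameter, 50 mm above the bench). The balance is a fixed grey flat box 130 x 200 mm and 42 mm tall; the axes are the balance's own: y runs along its length from the button and display end to the pan end, z up
- tare_top (a point): centre of the top of the round grey tare button (24 mm diameter, in a grey housing) on the balance, 108 mm from the pan's centre along the balance's -y axis and 25 mm along its -x; z up; it is pressed straight down
- tare (a joint): travel of the tare button in m: 0 released, 0.006 fully down (takes about 4 N); springs back when let go
- tray: shallow yellow plastic tray, fixed, 220 mm (its x) by 200 mm (its y), rim 12 mm tall and 4 mm thick, floor 4 mm above the bench. Origin: centre of its underside on the bench; z up. The beaker and the flask stand in two diagonally opposite quarters of it (about 55 mm in x and 48 mm in y from its centre, both plus or both minus); the other two quarters are free
- beaker: glass beaker on the tray, 60 mm diameter at the rim, 85 mm tall, to be left alone. Origin: centre of its foot
- flask: conical glass flask on the tray, 62 mm diameter at the foot, 92 mm tall, to be left alone. Origin: centre of its foot
Not all that is in view belongs to the job. What is shaped like the part that bears weighed_mid but purple or turquoise is not meant.

How it is judged:
By the outcome, as a careful person would: the job done as asked, in the order asked, and still so for the second after the job is handed in, with the robot touching nothing.
It also fails if it takes over 70 s, if anything falls off the work surface, if the arm or the gripper's body presses on something with over 40 N, if the wrist force passes 120 N, or if a joint passes its speed limit or range.

## Working session

There is one attempt and no reset: what is moved stays moved. The work goes in short steps, Python scripts to look and compute and a tool call to move; the robot and the scene stay as the last step left them, time stands still between calls to the robot, and variables do not carry over. Pictures are saved under pics/ and viewed, at most 10 in all, crops included, and the job is handed in when it is done.

Besides the shell and the picture viewer there is one more tool, called after "Emit:" as name(argument=value, ...), one argument or row to a line, values as JSON. step_arm: Moves the arm, as the interface text tells. Shifts and turns lie within -1 to 1; 1 stands for 0.02 m of shift or pi/2 rad of turn. Its arguments: {"type":"object","properties":{"series":{"type":"array"},"jaw":{"type":"number"},"newtons":{"type":"number"}},"required":["series"]}

```bash
mkdir -p pics; cat > h.py <<'E'
import numpy as np, cv2
from workcell import monitor, vision, order
def snap(n,f):
    s=monitor.read_state(); c=vision.camera(n); cv2.imwrite(f'pics/{f}.png',c['img'][:,:,::-1])
    np.savez(f'pics/{f}.npz',**{k:np.array(v) for k,v in c.items()},p=s['tcp_pos'],Ro=s['orientation']); return c
E
python3 - <<'E'
from h import *
s=monitor.read_state()
print({k:np.round(v,3).tolist() for k,v in s.items()})
for n in ('scene','side','wrist'):
    c=snap(n,n+'0'); print(n,[ (k,np.round(v,3).tolist()) for k,v in c.items() if k!='img'])
E
```

```text
{'time_s': 0.0, 'joint_positions': [-80.459, 10.402, 92.131, -0.0, 77.568, -11.821], 'qvel': [0.036, -0.049, 0.032, -0.05, -0.003, -0.042], 'joint_efforts': [-0.0, -43.387, -34.185, 0.07, 0.039, -0.0], 'tcp_pos': [209.365, -534.955, 237.816], 'orientation': [[0.931, 0.364, -0.0], [0.364, -0.931, 0.002], [0.0, -0.002, -1.0]], 'ft_force': [-0.165, 0.19, -0.208], 'moment': [-0.009, -0.025, -0.013], 'gripper_force': 0.0, 'width': 0.999}
scene [('camera_matrix', [[511.547, 0.0, 286.665], [0.0, 511.547, 203.966], [0.0, 0.0, 1.0]]), ('R', [[-0.79, 0.613, -0.0], [0.525, 0.677, -0.515], [-0.316, -0.407, -0.857]]), ('t', [388.585, -275.629, 1634.638])]
side [('camera_matrix', [[498.438, 0.0, 269.758], [0.0, 498.438, 204.877], [0.0, 0.0, 1.0]]), ('R', [[0.981, -0.194, -0.017], [-0.153, -0.713, -0.684], [0.12, 0.674, -0.729]]), ('t', [-512.351, 167.793, 1191.251])]
wrist [('camera_matrix', [[325.192, 0.0, 277.003], [0.0, 325.192, 206.049], [0.0, 0.0, 1.0]]), ('mount', [[-0.0, -0.963, -0.27, 68.711], [1.0, -0.0, 0.001, 0.125], [-0.001, -0.27, 0.963, -145.513], [0.0, 0.0, 0.0, 1.0]])]
```

View pics/scene0.png

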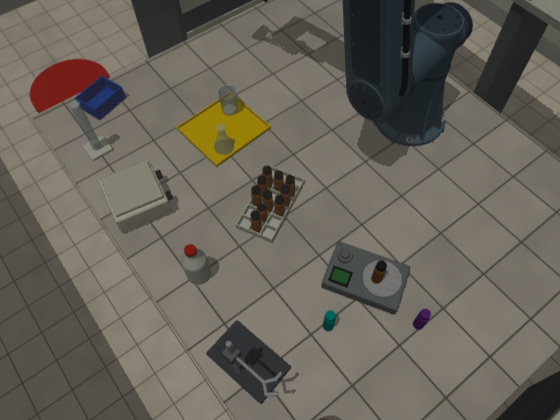

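View pics/side0.png

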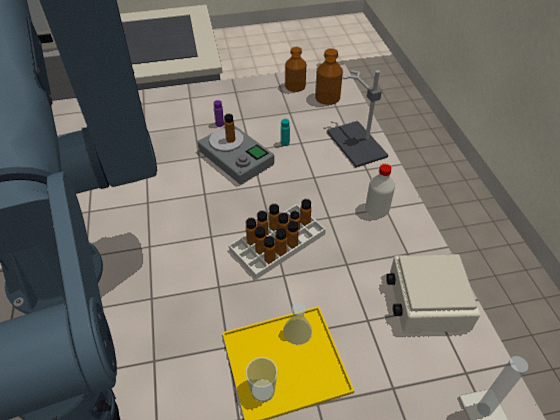

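The scene picture shows the weighed vial on the balance (cap 381,266), the tare button (345,256), the rack (around 272,200) and the tray (224,130). The side view shows the same things at (230,128), (243,159), (277,238) and (288,362). Next I'll enlarge the key regions.

```bash
python3 - <<'E'
import cv2,numpy as np
s=cv2.imread('pics/scene0.png'); d=cv2.imread('pics/side0.png')
def t(im,x,y,w=100,h=75): return cv2.resize(im[y:y+h,x:x+w],(400,300),interpolation=cv2.INTER_CUBIC)
m=np.vstack([np.hstack([t(s,225,162,112,84),t(d,225,195,104,78)]),np.hstack([t(s,318,238),t(d,190,108)])])
cv2.imwrite('pics/mos.png',m)
for n,im in(('scene',s),('side',d)):
    hsv=cv2.cvtColor(im,cv2.COLOR_BGR2HSV); k=cv2.inRange(hsv,(22,180,120),(34,255,255))
    c=max(cv2.findContours(k,0,2)[0],key=cv2.contourArea); h=cv2.convexHull(c)
    print(n,cv2.approxPolyDP(h,5,True).reshape(-1,2).tolist())
E
```

```text
scene [[269, 125], [216, 164], [177, 128], [218, 102], [244, 104]]
side [[318, 307], [353, 391], [244, 419], [223, 332]]
```

View pics/mos.png

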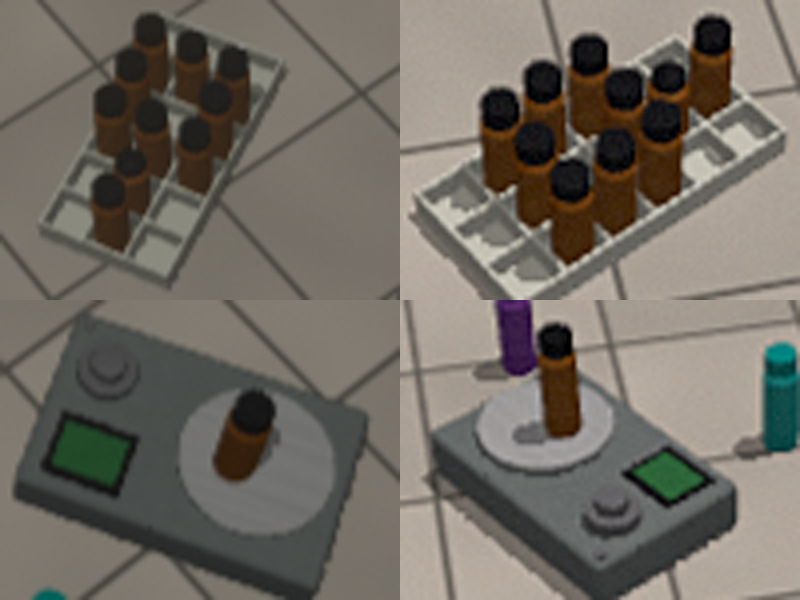

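The mosaic shows the short domed vial in the rack with tall neighbours on either side of it along one axis. It also shows the weighed vial standing off the pan's centre, the button and the rack corners. I'll convert these pixels to coarse positions.

```bash
cat >> h.py <<'E'
def onplane(f,uv,z):
    d=np.load(f'pics/{f}.npz'); K=d['camera_matrix']; R=d['R'];t=d['t']
    r=R.T@np.linalg.solve(K,[*uv,1.]); o=-R.T@t
    return (o+r*(z-o[2])/r[2])[:2]
def wpix(f,X):
    d=np.load(f'pics/{f}.npz'); M=d['mount']; K=d['camera_matrix']
    p=d['Ro'].T@(np.array(X,float)-d['p']); c=M[:3,:3].T@(p-M[:3,3])
    th=np.arctan2(np.hypot(c[0],c[1]),c[2]); k=K[0,0]*th/np.hypot(c[0],c[1]); return np.array([K[0,2]+k*c[0],K[1,2]+k*c[1]])
def wplane(f,uv,z):
    d=np.load(f'pics/{f}.npz'); M=d['mount']; K=d['camera_matrix']
    q=np.array([uv[0]-K[0,2],uv[1]-K[1,2]]); r=np.hypot(*q); th=r/K[0,0]
    v=np.array([*(np.sin(th)*q/max(r,1e-9)),np.cos(th)])
    w=d['Ro']@M[:3,:3]@v; o=d['Ro']@M[:3,3]+d['p']; return (o+w*(z-o[2])/w[2])[:2]
E
python3 - <<'E'
from h import *
S=lambda x,y,s,ox,oy:(ox+x/s-.5+.5/s,oy+y/s-.5+.5/s)
P=lambda n,f,uv,z:print(n,f,onplane(f,uv,z).round(1))
for n,a,z in(('corR',(285,65),22),('corB',(170,281),22),('corL',(42,228),22),('dome',(130,158),73)): P(n,'scene0',S(*a,400/112,225,162),z)
for n,a,z in(('corL',(17,198),22),('corR',(383,130),22),('corT',(275,38),22),('dome',(268,72),73)): P(n,'side0',S(*a,400/104,225,195),z)
for n,a,z in(('pan',(257,160),50),('cap',(255,98),134),('foot',(236,170),50),('but',(107,62),52)): P(n,'scene0',S(*a,4,318,238),z)
for n,a,z in(('pan',(145,122),50),('cap',(154,33),134),('foot',(162,127),50),('but',(213,195),52)): P(n,'side0',S(*a,400/100,190,108),z)
for a in [[269, 125], [216, 164], [177, 128], [218, 102], [244, 104]]:P('tray','scene0',a,12)
for a in  [[318, 307], [353, 391], [244, 419], [223, 332]]:P('tray','side0',a,12)
for a in [(222,150),(230,110)]:P('glass','scene0',a,4)
for a in [(298,332),(263,390)]:P('glass','side0',a,4)
E
```

```text
corR scene0 [421.3  -6.5]
corB scene0 [613.4  93.2]
corL scene0 [663.9  -3.7]
dome scene0 [589.3  13.1]
corL side0 [418.4 -16.4]
corR side0 [659.7  -9.9]
corT side0 [609.8  84.8]
dome side0 [586.7  10.5]
pan scene0 [465.3 360.2]
cap scene0 [473.6 347.9]
foot scene0 [480.5 357.1]
but scene0 [496.1 250.8]
pan side0 [463.9 360.8]
cap side0 [476.  352.2]
foot side0 [475.3 352.5]
but side0 [499.6 268.5]
tray scene0 [ 375.3 -240.6]
tray scene0 [ 589.9 -217.6]
tray scene0 [ 609.5 -407.1]
tray scene0 [ 448.2 -418.2]
tray scene0 [ 386.8 -359.7]
tray side0 [ 588.2 -219.8]
tray side0 [ 606.3 -416.5]
tray side0 [ 388.7 -426.8]
tray side0 [ 373.5 -237.9]
glass scene0 [ 543.8 -255.4]
glass scene0 [ 433.4 -372.8]
glass side0 [ 531.8 -266.2]
glass side0 [ 434.6 -375.9]
```

View pics/wrist0.png

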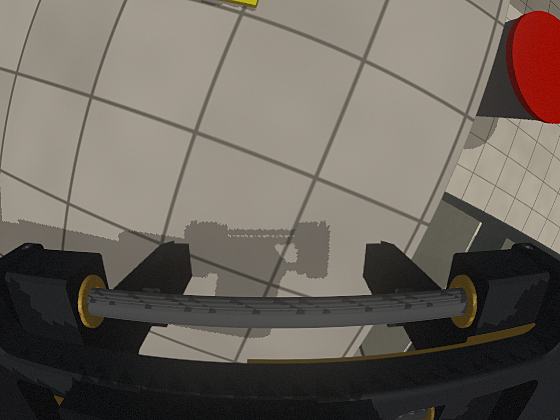

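The wrist picture shows mostly bare bench, with the fingers across rows 240 and below. The wanted vial is at rack x = +54 and its free cells lie along the rack's y. I'll turn to a closing angle of -36° and survey on the way to the pan.

Emit:
step_arm(
  series=[
    {"offset": [0,0,0],"dr": [0,0,-0.0453]},
    {"offset": [0,0,0],"dr": [0,0,-0.0453]},
    {"offset": [0,0,0],"dr": [0,0,-0.0453]},
    {"offset": [0,0,0],"dr": [0,0,-0.0453]},
    {"offset": [0,0,0],"dr": [0,0,-0.0453]},
    {"offset": [0,0,0],"dr": [0,0,-0.0453]},
    {"offset": [0,0,0],"dr": [0,0,-0.0453]},
    {"offset": [0,0,0],"dr": [0,0,-0.0453]},
  ],
  jaw=0,
  newtons=15,
)

```text
time_s: 0.95
tcp_pos: [209.4, -535.3, 238.3]
orientation: [[0.586, 0.81, -0.0], [0.81, -0.586, 0.001], [0.001, -0.001, -1.0]]
ft_force: [-0.6, 0.9, -0.4]
width: 0.999
gripper_force: 0.0
```

Emit:
step_arm(
  series=[
    {"offset": [0.866,0.325,0],"dr": [0,0,0]},
    {"offset": [0.866,0.325,0],"dr": [0,0,0]},
    {"offset": [0.866,0.325,0],"dr": [0,0,0]},
    {"offset": [0.866,0.325,0],"dr": [0,0,0]},
    {"offset": [0.866,0.325,0],"dr": [0,0,0]},
    {"offset": [0.866,0.325,0],"dr": [0,0,0]},
    {"offset": [0.866,0.325,0],"dr": [0,0,0]},
    {"offset": [0.866,0.325,0],"dr": [0,0,0]},
  ],
)

```text
time_s: 1.75
tcp_pos: [333.5, -453.4, 238.4]
orientation: [[0.588, 0.809, -0.0], [0.809, -0.588, 0.001], [0.0, -0.001, -1.0]]
ft_force: [0.4, -0.3, -0.3]
width: 1.004
gripper_force: 0.0
```

Emit:
step_arm(
  series=[
    {"offset": [0.866,0.325,0],"dr": [0,0,0]},
    {"offset": [0.866,0.325,0],"dr": [0,0,0]},
    {"offset": [0.866,0.325,0],"dr": [0,0,0]},
    {"offset": [0.866,0.325,0],"dr": [0,0,0]},
    {"offset": [0.866,0.325,0],"dr": [0,0,0]},
    {"offset": [0.866,0.325,0],"dr": [0,0,0]},
    {"offset": [0.866,0.325,0],"dr": [0,0,0]},
    {"offset": [0.866,0.325,0],"dr": [0,0,0]},
  ],
)

```text
time_s: 2.55
tcp_pos: [457.0, -371.9, 238.4]
orientation: [[0.588, 0.809, -0.0], [0.809, -0.588, 0.001], [0.0, -0.001, -1.0]]
ft_force: [-0.8, -0.0, 0.8]
width: 1.003
gripper_force: 0.0
```

Moves follow the commands exactly.

```bash
python3 -c "
from h import *
snap('wrist','w_tray')"
```

Emit:
step_arm(
  series=[
    {"offset": [0.885,-0.453,0],"dr": [0,0,0]},
    {"offset": [0.885,-0.453,0],"dr": [0,0,0]},
    {"offset": [0.885,-0.453,0],"dr": [0,0,0]},
    {"offset": [0.885,-0.453,0],"dr": [0,0,0]},
    {"offset": [0.885,-0.453,0],"dr": [0,0,0]},
    {"offset": [0.885,-0.453,0],"dr": [0,0,0]},
    {"offset": [0.885,-0.453,0],"dr": [0,0,0]},
    {"offset": [0.885,-0.453,0],"dr": [0,0,0]},
  ],
)

```text
time_s: 3.4
tcp_pos: [481.1, -213.5, 238.9]
orientation: [[0.588, 0.809, 0.0], [0.809, -0.588, -0.0], [0.0, 0.0, -1.0]]
ft_force: [1.0, 0.2, -0.2]
width: 1.001
gripper_force: 0.0
```

Emit:
step_arm(
  series=[
    {"offset": [0.885,-0.453,0],"dr": [0,0,0]},
    {"offset": [0.885,-0.453,0],"dr": [0,0,0]},
    {"offset": [0.885,-0.453,0],"dr": [0,0,0]},
    {"offset": [0.885,-0.453,0],"dr": [0,0,0]},
    {"offset": [0.885,-0.453,0],"dr": [0,0,0]},
    {"offset": [0.885,-0.453,0],"dr": [0,0,0]},
    {"offset": [0.885,-0.453,0],"dr": [0,0,0]},
    {"offset": [0.885,-0.453,0],"dr": [0,0,0]},
  ],
)

```text
time_s: 4.2
tcp_pos: [505.4, -56.5, 238.9]
orientation: [[0.588, 0.809, 0.0], [0.809, -0.588, -0.0], [0.0, 0.0, -1.0]]
ft_force: [0.3, 0.6, -1.1]
width: 0.999
gripper_force: 0.0
```

```bash
python3 -c "
from h import *
snap('wrist','w_rack')"
```

Emit:
step_arm(
  series=[
    {"offset": [0.7,-0.74,0],"dr": [0,0,0]},
    {"offset": [0.7,-0.74,0],"dr": [0,0,0]},
    {"offset": [0.7,-0.74,0],"dr": [0,0,0]},
    {"offset": [0.7,-0.74,0],"dr": [0,0,0]},
    {"offset": [0.7,-0.74,0],"dr": [0,0,0]},
    {"offset": [0.7,-0.74,0],"dr": [0,0,0]},
    {"offset": [0.7,-0.74,0],"dr": [0,0,0]},
    {"offset": [0.7,-0.74,0],"dr": [0,0,0]},
  ],
)

```text
time_s: 5.05
tcp_pos: [475.1, 103.1, 238.9]
orientation: [[0.588, 0.809, 0.0], [0.809, -0.588, -0.0], [0.0, 0.0, -1.0]]
ft_force: [1.0, -0.8, -0.3]
width: 0.995
gripper_force: 0.0
```

Emit:
step_arm(
  series=[
    {"offset": [0.7,-0.74,0],"dr": [0,0,0]},
    {"offset": [0.7,-0.74,0],"dr": [0,0,0]},
    {"offset": [0.7,-0.74,0],"dr": [0,0,0]},
    {"offset": [0.7,-0.74,0],"dr": [0,0,0]},
    {"offset": [0.7,-0.74,0],"dr": [0,0,0]},
    {"offset": [0.7,-0.74,0],"dr": [0,0,0]},
    {"offset": [0.7,-0.74,0],"dr": [0,0,0]},
    {"offset": [0.7,-0.74,0],"dr": [0,0,0]},
  ],
)

```text
time_s: 5.85
tcp_pos: [445.2, 263.1, 238.9]
orientation: [[0.588, 0.809, 0.0], [0.809, -0.588, 0.0], [0.0, 0.0, -1.0]]
ft_force: [-0.1, 0.3, -0.0]
width: 1.004
gripper_force: 0.0
```

```bash
python3 - <<'E'
from h import *
snap('wrist','w_pan')
L=[cv2.imread(f'pics/{n}.png')[:290] for n in('w_tray','w_rack','w_pan')]
# tiles: 80..480 for rack/pan at 1x
m=np.vstack([np.hstack([i[0:290,80:480] for i in L[:2]]),np.hstack([L[2][0:290,80:480],L[2][0:290,80:480]*0])])
cv2.imwrite('pics/mos2.png',m)
E
```

```text
(no output)
```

View pics/mos2.png

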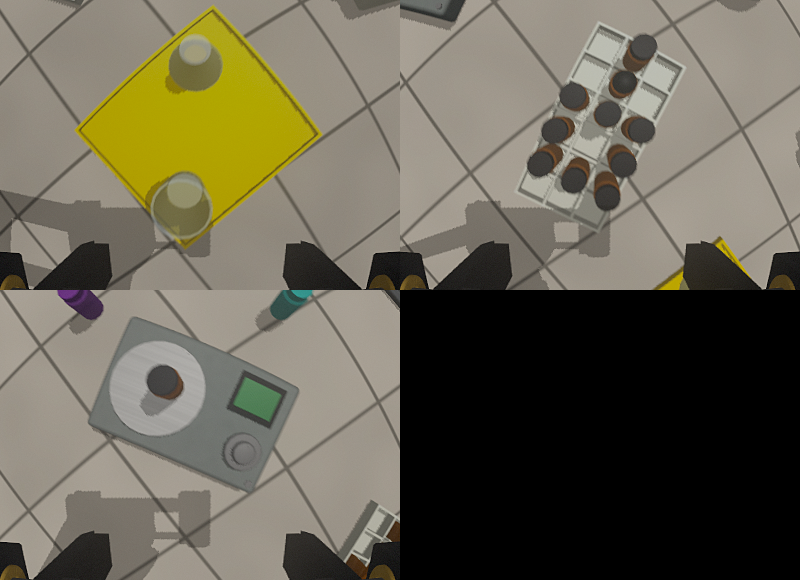

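Left: the tray, with the flask at (275,60) and the beaker at (262,205) in full-image pixels. Right: the rack, with the dome at (304,82) and empty cells on both of its y sides. Bottom: the pan at (237,98), the cap at (242,91) and the button at (321,164). Next I'll fit poses.

```bash
python3 - <<'E'
from h import *
from scipy.optimize import least_squares
def fit(f,pts,pix,x0):
    def r(p):
        c,s=np.cos(p[2]),np.sin(p[2])
        return np.concatenate([wpix(f,[p[0]+c*x-s*y,p[1]+s*x+c*y,z])-u for (x,y,z),u in zip(pts,pix)])
    o=least_squares(r,x0,x_scale=[10,10,.1]); return o.x[:2].round(1),np.degrees(o.x[2]).round(2),np.abs(o.fun).max().round(1)
c=lambda a,b,z:[(a,b,z),(a,-b,z),(-a,b,z),(-a,-b,z)]
for n,z,uv in(('pan',50,(237,98)),('cap',134,(242,91)),('but',52,(321,164)),('but',56,(321,163))): print(n,wplane('w_pan',uv,z).round(1))
for n,z,uv in(('dome',73,(304,82)),('nbr',87,(324,46)),('nbr',87,(287,113))): print(n,wplane('w_rack',uv,z).round(1))
for n,uv,z in(('c1',(284,22),22),('c2',(365,68),22),('c3',(196,192),22),('c4',(278,230),22)): print(n,wplane('w_rack',uv,z).round(1))
for uv in((293,7),(399,133),(158,129),(265,247)): print('tray',wplane('w_tray',uv,12).round(1))
print('rack',fit('w_rack',c(109.5,55.5,22),[(284,22),(365,68),(196,192),(278,230)],[540,-9,.48])) if 0 else None
# circles
g=cv2.cvtColor(cv2.imread('pics/w_pan.png'),cv2.COLOR_BGR2GRAY)
for (x,y,w,h,lo,hi) in((180,40,120,120,40,60),(290,130,70,70,6,25)):
    print(cv2.HoughCircles(cv2.resize(g[y:y+h,x:x+w],None,fx=4,fy=4,interpolation=2),cv2.HOUGH_GRADIENT,1,40,param1=120,param2=30,minRadius=lo*4,maxRadius=hi*4)[0][:3]/4+[x,y,0])
k=(g[60:130,215:275]<75).astype(np.uint8); n,l,st,ce=cv2.connectedComponentsWithStats(k); i=1+st[1:,4].argmax(); print('cap blob',st[i],ce[i]+[215,60])
for f,n,z,uv in(('w_tray','flasktop',96,(275,47)),('w_tray','beaker',89,(262,206))): print(n,wplane(f,uv,z).round(1))
E
```

```text
pan [464.6 358.9]
cap [476.1 350.9]
but [494.2 253. ]
but [494.7 254.7]
dome [586.4  11.6]
nbr [619.7  28.3]
nbr [555.3  -3.2]
c1 [616.2  82.8]
c2 [660.3 -11.3]
c3 [419.5 -13.8]
c4 [ 469.7 -107.8]
tray [ 589.1 -221. ]
tray [ 606.3 -413. ]
tray [ 377.6 -241. ]
tray [ 392.9 -434.5]Traceback (most recent call last):
  File "<stdin>", line 17, in <module>
TypeError: 'NoneType' object is not subscriptable
```

Emit:
step_arm(
  series=[
    {"offset": [0.558,-0.168,0.25],"dr": [0,0,0]},
    {"offset": [0.558,-0.168,0.25],"dr": [0,0,0]},
    {"offset": [0.558,-0.168,0.25],"dr": [0,0,0]},
    {"offset": [0.558,-0.168,0.25],"dr": [0,0,0]},
    {"offset": [0.558,-0.168,0.25],"dr": [0,0,0]},
    {"offset": [0.558,-0.168,0.25],"dr": [0,0,0]},
    {"offset": [0.558,-0.168,0.25],"dr": [0,0,0]},
    {"offset": [0.558,-0.168,0.25],"dr": [0,0,0]},
  ],
)

```text
time_s: 6.7
tcp_pos: [477.2, 351.1, 198.1]
orientation: [[0.588, 0.809, -0.0], [0.809, -0.588, -0.0], [-0.0, -0.0, -1.0]]
ft_force: [0.7, 0.7, 0.2]
width: 0.994
gripper_force: 0.0
```

```bash
python3 - <<'E'
from h import *
snap('wrist','w_pan2')
for z in(50,92,134): print(z,wpix('w_pan2',[476,351,z]).round(0))
E
```

```text
50 [276. 193.]
92 [276. 205.]
134 [276. 221.]
```

View pics/w_pan2.png

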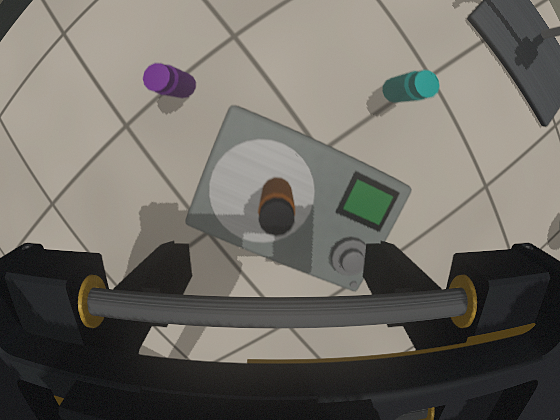

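The picture shows the cap at (276,218), midway between the fingers and where predicted. I'll descend and grip.

Emit:
step_arm(
  series=[
    {"offset": [0,0,0.85],"dr": [0,0,0]},
    {"offset": [0,0,0.85],"dr": [0,0,0]},
    {"offset": [0,0,0.85],"dr": [0,0,0]},
    {"offset": [0,0,0.85],"dr": [0,0,0]},
    {"offset": [0,0,0.85],"dr": [0,0,0]},
    {"offset": [0,0,0.85],"dr": [0,0,0]},
    {"offset": [0,0,0.4],"dr": [0,0,0]},
    {"offset": [0,0,0.25],"dr": [0,0,0]},
  ],
)

```text
time_s: 7.55
tcp_pos: [476.6, 350.1, 83.0]
orientation: [[0.588, 0.809, -0.001], [0.809, -0.588, -0.0], [-0.001, -0.001, -1.0]]
ft_force: [1.0, 0.1, 1.1]
width: 1.003
gripper_force: 0.0
```

Emit:
step_arm(
  series=[
    {"offset": [0,0,0],"dr": [0,0,0]},
    {"offset": [0,0,0],"dr": [0,0,0]},
    {"offset": [0,0,0],"dr": [0,0,0]},
    {"offset": [0,0,0],"dr": [0,0,0]},
    {"offset": [0,0,0],"dr": [0,0,0]},
    {"offset": [0,0,0],"dr": [0,0,0]},
    {"offset": [0,0,0],"dr": [0,0,0]},
    {"offset": [0,0,0],"dr": [0,0,0]},
  ],
  jaw=1,
  newtons=15,
)

```text
time_s: 8.35
tcp_pos: [476.8, 350.2, 83.7]
orientation: [[0.588, 0.809, -0.0], [0.809, -0.588, 0.0], [-0.0, -0.0, -1.0]]
ft_force: [0.2, -0.9, 0.4]
width: 0.312
gripper_force: 15.0
```

Emit:
step_arm(
  series=[
    {"offset": [0,0,-0.3],"dr": [0,0,0]},
    {"offset": [0,0,-0.6],"dr": [0,0,0]},
    {"offset": [0,0,-0.7],"dr": [0,0,0]},
    {"offset": [0,0,-0.7],"dr": [0,0,0]},
    {"offset": [0,0,-0.7],"dr": [0,0,0]},
    {"offset": [0,0,-0.7],"dr": [0,0,0]},
    {"offset": [0,0,-0.7],"dr": [0,0,0]},
    {"offset": [0,0,-0.6],"dr": [0,0,0]},
  ],
)

```text
time_s: 9.15
tcp_pos: [477.1, 350.3, 185.4]
orientation: [[0.588, 0.809, 0.001], [0.809, -0.588, 0.0], [0.001, 0.0, -1.0]]
ft_force: [0.1, -0.3, -1.4]
width: 0.312
gripper_force: 15.0
```

Emit:
step_arm(
  series=[
    {"offset": [-0.842,0.755,0],"dr": [0,0,0]},
    {"offset": [-0.842,0.755,0],"dr": [0,0,0]},
    {"offset": [-0.842,0.755,0],"dr": [0,0,0]},
    {"offset": [-0.842,0.755,0],"dr": [0,0,0]},
    {"offset": [-0.842,0.755,0],"dr": [0,0,0]},
    {"offset": [-0.842,0.755,0],"dr": [0,0,0]},
    {"offset": [-0.842,0.755,0],"dr": [0,0,0]},
    {"offset": [-0.842,0.755,0],"dr": [0,0,0]},
  ],
)

```text
time_s: 9.95
tcp_pos: [495.3, 169.3, 184.2]
orientation: [[0.588, 0.809, 0.0], [0.809, -0.588, -0.0], [0.0, 0.0, -1.0]]
ft_force: [0.4, -0.6, -0.7]
width: 0.314
gripper_force: 15.0
```

Emit:
step_arm(
  series=[
    {"offset": [-0.842,0.755,0],"dr": [0,0,0]},
    {"offset": [-0.842,0.755,0],"dr": [0,0,0]},
    {"offset": [-0.842,0.755,0],"dr": [0,0,0]},
    {"offset": [-0.842,0.755,0],"dr": [0,0,0]},
    {"offset": [-0.842,0.755,0],"dr": [0,0,0]},
    {"offset": [-0.842,0.755,0],"dr": [0,0,0]},
    {"offset": [-0.842,0.755,0],"dr": [0,0,0]},
    {"offset": [-0.842,0.755,0],"dr": [0,0,0]},
  ],
)

```text
time_s: 10.75
tcp_pos: [513.8, -10.8, 184.2]
orientation: [[0.588, 0.809, 0.0], [0.809, -0.588, -0.0], [0.0, 0.0, -1.0]]
ft_force: [0.2, -0.4, -0.5]
width: 0.313
gripper_force: 15.0
```

Emit:
step_arm(
  series=[
    {"offset": [-0.842,0.755,0],"dr": [0,0,0]},
    {"offset": [-0.842,0.755,0],"dr": [0,0,0]},
    {"offset": [-0.842,0.755,0],"dr": [0,0,0]},
    {"offset": [-0.842,0.755,0],"dr": [0,0,0]},
    {"offset": [-0.842,0.755,0],"dr": [0,0,0]},
    {"offset": [-0.842,0.755,0],"dr": [0,0,0]},
    {"offset": [-0.842,0.755,0],"dr": [0,0,0]},
    {"offset": [-0.842,0.755,0],"dr": [0,0,0]},
  ],
)

```text
time_s: 11.55
tcp_pos: [532.3, -190.8, 184.2]
orientation: [[0.588, 0.809, 0.0], [0.809, -0.588, 0.0], [0.0, 0.0, -1.0]]
ft_force: [-0.2, 0.4, -0.2]
width: 0.31
gripper_force: 15.0
```

Emit:
step_arm(
  series=[
    {"offset": [-0.842,0.755,0],"dr": [0,0,0]},
    {"offset": [-0.842,0.755,0],"dr": [0,0,0]},
    {"offset": [-0.842,0.755,0],"dr": [0,0,0]},
    {"offset": [-0.842,0.755,0],"dr": [0,0,0]},
    {"offset": [-0.842,0.755,0],"dr": [0,0,0]},
    {"offset": [-0.842,0.755,0],"dr": [0,0,0]},
    {"offset": [-0.842,0.755,0],"dr": [0,0,0]},
    {"offset": [-0.842,0.755,0],"dr": [0,0,0]},
  ],
)

```text
time_s: 12.35
tcp_pos: [550.7, -370.7, 184.1]
orientation: [[0.588, 0.809, -0.0], [0.809, -0.588, 0.0], [0.0, -0.0, -1.0]]
ft_force: [0.4, 0.2, -1.6]
width: 0.312
gripper_force: 15.0
```

Emit:
step_arm(
  series=[
    {"offset": [0,0,0.9],"dr": [0,0,0]},
    {"offset": [0,0,0.95],"dr": [0,0,0]},
    {"offset": [0,0,0.95],"dr": [0,0,0]},
    {"offset": [0,0,0.95],"dr": [0,0,0]},
    {"offset": [0,0,0.95],"dr": [0,0,0]},
    {"offset": [0,0,0.9],"dr": [0,0,0]},
    {"offset": [0,0,0.7],"dr": [0,0,0]},
    {"offset": [0,0,0.5],"dr": [0,0,0]},
  ],
)

```text
time_s: 13.15
tcp_pos: [550.4, -369.5, 46.4]
orientation: [[0.588, 0.809, -0.001], [0.809, -0.588, 0.001], [0.0, -0.001, -1.0]]
ft_force: [-0.3, 0.8, -1.3]
width: 0.311
gripper_force: 15.0
```

Emit:
step_arm(
  series=[
    {"offset": [0,0,0.09],"dr": [0,0,0]},
    {"offset": [0,0,0.08],"dr": [0,0,0]},
    {"offset": [0,0,0.06],"dr": [0,0,0]},
    {"offset": [0,0,0.05],"dr": [0,0,0]},
    {"offset": [0,0,0.03],"dr": [0,0,0]},
    {"offset": [0,0,0.02],"dr": [0,0,0]},
    {"offset": [0,0,0],"dr": [0,0,0]},
    {"offset": [0,0,0],"dr": [0,0,0]},
  ],
)

```text
time_s: 13.95
tcp_pos: [550.8, -369.9, 41.2]
orientation: [[0.588, 0.809, 0.0], [0.809, -0.588, -0.0], [-0.0, 0.0, -1.0]]
ft_force: [-0.3, -0.2, 0.3]
width: 0.311
gripper_force: 15.0
```

Emit:
step_arm(
  series=[
    {"offset": [0,0,0.05],"dr": [0,0,0]},
    {"offset": [0,0,0.05],"dr": [0,0,0]},
    {"offset": [0,0,0.04],"dr": [0,0,0]},
    {"offset": [0,0,0.03],"dr": [0,0,0]},
    {"offset": [0,0,0],"dr": [0,0,0]},
    {"offset": [0,0,0],"dr": [0,0,0]},
    {"offset": [0,0,0],"dr": [0,0,0]},
    {"offset": [0,0,0],"dr": [0,0,0]},
  ],
)

```text
time_s: 14.75
tcp_pos: [550.7, -369.8, 37.8]
orientation: [[0.588, 0.809, -0.0], [0.809, -0.588, 0.0], [-0.0, -0.0, -1.0]]
ft_force: [-0.5, 0.0, 0.3]
width: 0.312
gripper_force: 15.0
```

Emit:
step_arm(
  series=[
    {"offset": [0,0,0.025],"dr": [0,0,0]},
    {"offset": [0,0,0.025],"dr": [0,0,0]},
    {"offset": [0,0,0.0],"dr": [0,0,0]},
    {"offset": [0,0,0],"dr": [0,0,0]},
    {"offset": [0,0,0],"dr": [0,0,0]},
    {"offset": [0,0,0],"dr": [0,0,0]},
    {"offset": [0,0,0],"dr": [0,0,0]},
    {"offset": [0,0,0],"dr": [0,0,0]},
  ],
)

```text
time_s: 15.55
tcp_pos: [550.8, -369.9, 37.7]
orientation: [[0.588, 0.809, 0.0], [0.809, -0.588, -0.0], [-0.0, 0.0, -1.0]]
ft_force: [-3.3, 2.6, 6.7]
width: 0.309
gripper_force: 15.0
```

Contact is firm, so I'll release and rise.

Emit:
step_arm(
  series=[
    {"offset": [0,0,0],"dr": [0,0,0]},
    {"offset": [0,0,0],"dr": [0,0,0]},
    {"offset": [0,0,0],"dr": [0,0,0]},
    {"offset": [0,0,0],"dr": [0,0,0]},
    {"offset": [0,0,0],"dr": [0,0,0]},
    {"offset": [0,0,-0.3],"dr": [0,0,0]},
    {"offset": [0,0,-0.6],"dr": [0,0,0]},
    {"offset": [0,0,-0.8],"dr": [0,0,0]},
  ],
  jaw=0.4,
)

```text
time_s: 16.35
tcp_pos: [550.5, -369.6, 71.4]
orientation: [[0.588, 0.809, -0.001], [0.809, -0.588, 0.001], [0.0, -0.001, -1.0]]
ft_force: [-0.2, -0.3, 0.7]
width: 0.599
gripper_force: 0.0
```

Emit:
step_arm(
  series=[
    {"offset": [0,0,-0.9],"dr": [0,0,0]},
    {"offset": [0,0,-0.9],"dr": [0,0,0]},
    {"offset": [0,0,-0.9],"dr": [0,0,0]},
    {"offset": [0,0,-0.9],"dr": [0,0,0]},
    {"offset": [0,0,-0.9],"dr": [0,0,0]},
    {"offset": [0,0,-0.9],"dr": [0,0,0]},
    {"offset": [0,0,-0.5],"dr": [0,0,0]},
    {"offset": [0,0,0],"dr": [0,0,0]},
  ],
)

```text
time_s: 17.15
tcp_pos: [551.7, -370.7, 192.0]
orientation: [[0.588, 0.809, 0.004], [0.809, -0.588, -0.003], [-0.001, 0.005, -1.0]]
ft_force: [1.0, -0.5, -0.1]
width: 0.601
gripper_force: 0.0
```

```bash
python3 - <<'E'
from h import *
snap('wrist','w_t2'); snap('side','s_t2'); 
a=cv2.imread('pics/w_t2.png')[60:360,80:480]; b=cv2.resize(cv2.imread('pics/s_t2.png')[290:420,200:380],(400,290))
b=cv2.copyMakeBorder(b,0,10,0,0,0); cv2.imwrite('pics/m3.png',np.hstack([a,b])); print(wpix('w_t2',[551,-370,88]),wpix('w_t2',[551,-370,4]))
E
```

```text
[275.1503823  204.10521098] [275.15770636 182.79957783]
```

View pics/m3.png

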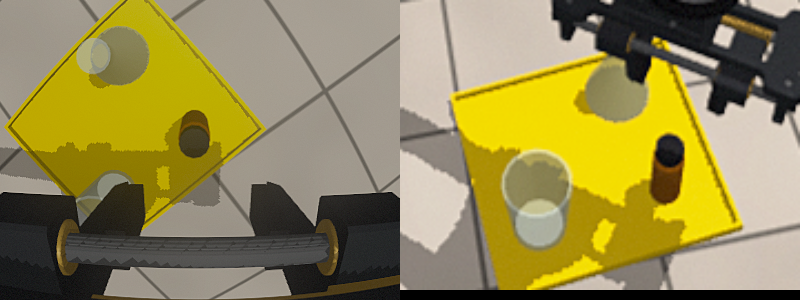

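The weighed vial stands upright at (195,135) in the free quarter, clear of the glass. Next is the tare button, with fingers closed.

Emit:
step_arm(
  series=[
    {"offset": [0.98,-0.86,0],"dr": [0,0,0]},
    {"offset": [0.98,-0.86,0],"dr": [0,0,0]},
    {"offset": [0.98,-0.86,0],"dr": [0,0,0]},
    {"offset": [0.98,-0.86,0],"dr": [0,0,0]},
    {"offset": [0.98,-0.86,0],"dr": [0,0,0]},
    {"offset": [0.98,-0.86,0],"dr": [0,0,0]},
    {"offset": [0.98,-0.86,0],"dr": [0,0,0]},
    {"offset": [0.98,-0.86,0],"dr": [0,0,0]},
  ],
  jaw=1,
)

```text
time_s: 18.05
tcp_pos: [530.7, -160.7, 187.4]
orientation: [[0.588, 0.809, -0.002], [0.809, -0.588, 0.001], [-0.0, -0.002, -1.0]]
ft_force: [0.1, -0.5, -0.1]
width: 0.007
gripper_force: 0.0
```

Emit:
step_arm(
  series=[
    {"offset": [0.98,-0.86,0],"dr": [0,0,0]},
    {"offset": [0.98,-0.86,0],"dr": [0,0,0]},
    {"offset": [0.98,-0.86,0],"dr": [0,0,0]},
    {"offset": [0.98,-0.86,0],"dr": [0,0,0]},
    {"offset": [0.98,-0.86,0],"dr": [0,0,0]},
    {"offset": [0.98,-0.86,0],"dr": [0,0,0]},
    {"offset": [0.98,-0.86,0],"dr": [0,0,0]},
    {"offset": [0.98,-0.86,0],"dr": [0,0,0]},
  ],
)

```text
time_s: 18.85
tcp_pos: [511.6, 46.8, 187.5]
orientation: [[0.588, 0.809, -0.002], [0.809, -0.588, 0.0], [-0.001, -0.002, -1.0]]
ft_force: [-0.7, -0.5, -0.5]
width: -0.0
gripper_force: 0.0
```

Emit:
step_arm(
  series=[
    {"offset": [0.98,-0.86,0],"dr": [0,0,0]},
    {"offset": [0.98,-0.86,0],"dr": [0,0,0]},
    {"offset": [0.98,-0.86,0],"dr": [0,0,0]},
    {"offset": [0.98,-0.86,0],"dr": [0,0,0]},
    {"offset": [0.98,-0.86,0],"dr": [0,0,0]},
    {"offset": [0.98,-0.86,0],"dr": [0,0,0]},
    {"offset": [0.98,-0.86,0],"dr": [0,0,0]},
    {"offset": [0.98,-0.86,0],"dr": [0,0,0]},
  ],
)

```text
time_s: 19.65
tcp_pos: [492.5, 254.2, 187.4]
orientation: [[0.588, 0.809, -0.002], [0.809, -0.588, -0.001], [-0.002, -0.001, -1.0]]
ft_force: [0.5, -0.1, -1.0]
width: 0.003
gripper_force: 0.0
```

```bash
python3 - <<'E'
from h import *
s=monitor.read_state(); print(s['tcp_pos'],s['width'])
snap('wrist','w_b'); cv2.imwrite('pics/m4.png',cv2.resize(cv2.imread('pics/w_b.png')[60:300,160:440],None,fx=2.5,fy=2.5,interpolation=2))
for z in(46,52,58): print(z,wpix('w_b',[495,253,z]).round(1))
E
```

```text
[492.51451924 254.24738414 187.40726468] 0.003221529495994533
46 [280.3 192.7]
52 [280.4 194.3]
58 [280.4 195.9]
```

View pics/m4.png

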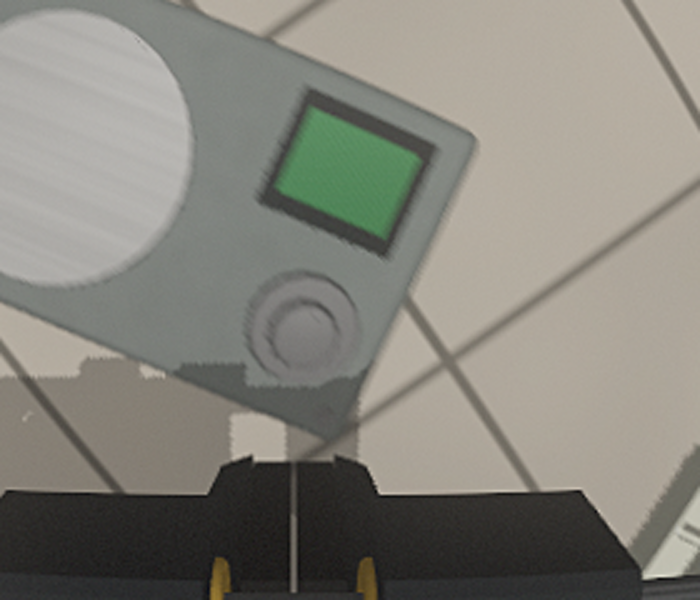

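The button top is at about (281,193), about 2 px from the prediction, so I need a small correction. The closed fingertips are narrower than the button. I'll descend and press.

Emit:
step_arm(
  series=[
    {"offset": [0.11,0.17,0.8],"dr": [0,0,0]},
    {"offset": [0,0,0.8],"dr": [0,0,0]},
    {"offset": [0,0,0.8],"dr": [0,0,0]},
    {"offset": [0,0,0.8],"dr": [0,0,0]},
    {"offset": [0,0,0.8],"dr": [0,0,0]},
    {"offset": [0,0,0.8],"dr": [0,0,0]},
    {"offset": [0,0,0.7],"dr": [0,0,0]},
    {"offset": [0,0,0.4],"dr": [0,0,0]},
  ],
)

```text
time_s: 20.5
tcp_pos: [496.4, 252.6, 68.7]
orientation: [[0.588, 0.809, -0.003], [0.809, -0.588, -0.001], [-0.002, -0.002, -1.0]]
ft_force: [-0.1, 0.5, -0.6]
width: 0.005
gripper_force: 0.0
```

Emit:
step_arm(
  series=[
    {"offset": [0,0,0.08],"dr": [0,0,0]},
    {"offset": [0,0,0.08],"dr": [0,0,0]},
    {"offset": [0,0,0.08],"dr": [0,0,0]},
    {"offset": [0,0,0.08],"dr": [0,0,0]},
    {"offset": [0,0,0.05],"dr": [0,0,0]},
    {"offset": [0,0,0.05],"dr": [0,0,0]},
    {"offset": [0,0,0],"dr": [0,0,0]},
    {"offset": [0,0,0],"dr": [0,0,0]},
  ],
)

```text
time_s: 21.3
tcp_pos: [498.0, 253.3, 62.7]
orientation: [[0.588, 0.809, 0.001], [0.809, -0.588, 0.0], [0.001, 0.001, -1.0]]
ft_force: [1.4, -0.6, 2.5]
width: 0.006
gripper_force: 0.9
```

Emit:
step_arm(
  series=[
    {"offset": [0,0,0.05],"dr": [0,0,0]},
    {"offset": [0,0,0.05],"dr": [0,0,0]},
    {"offset": [0,0,0],"dr": [0,0,0]},
    {"offset": [0,0,0],"dr": [0,0,0]},
    {"offset": [0,0,0],"dr": [0,0,0]},
    {"offset": [0,0,0],"dr": [0,0,0]},
    {"offset": [0,0,0],"dr": [0,0,0]},
    {"offset": [0,0,0],"dr": [0,0,0]},
  ],
)

```text
time_s: 22.1
tcp_pos: [497.8, 253.2, 60.4]
orientation: [[0.588, 0.809, 0.0], [0.809, -0.588, 0.0], [0.0, 0.0, -1.0]]
ft_force: [2.7, -0.0, 3.0]
width: 0.009
gripper_force: 1.4
```

Emit:
step_arm(
  series=[
    {"offset": [0,0,0.05],"dr": [0,0,0]},
    {"offset": [0,0,0.05],"dr": [0,0,0]},
    {"offset": [0,0,0.05],"dr": [0,0,0]},
    {"offset": [0,0,0],"dr": [0,0,0]},
    {"offset": [0,0,0],"dr": [0,0,0]},
    {"offset": [0,0,0],"dr": [0,0,0]},
    {"offset": [0,0,0],"dr": [0,0,0]},
    {"offset": [0,0,0],"dr": [0,0,0]},
  ],
)

```text
time_s: 22.9
tcp_pos: [497.8, 253.2, 58.3]
orientation: [[0.588, 0.809, 0.0], [0.809, -0.588, -0.0], [0.0, 0.0, -1.0]]
ft_force: [-1.4, -0.1, 11.9]
width: 0.005
gripper_force: 5.8
```

Emit:
step_arm(
  series=[
    {"offset": [0,0,0.04],"dr": [0,0,0]},
    {"offset": [0,0,0],"dr": [0,0,0]},
    {"offset": [0,0,0],"dr": [0,0,0]},
    {"offset": [0,0,0],"dr": [0,0,0]},
    {"offset": [0,0,0],"dr": [0,0,0]},
    {"offset": [0,0,0],"dr": [0,0,0]},
    {"offset": [0,0,0],"dr": [0,0,0]},
    {"offset": [0,0,0],"dr": [0,0,0]},
  ],
)

```text
time_s: 23.7
tcp_pos: [497.8, 253.3, 58.2]
orientation: [[0.588, 0.809, 0.0], [0.809, -0.588, -0.0], [0.0, 0.0, -1.0]]
ft_force: [-3.9, -1.8, 18.5]
width: 0.007
gripper_force: 8.7
```

Emit:
step_arm(
  series=[
    {"offset": [0,0,-0.19],"dr": [0,0,0]},
    {"offset": [0,0,-0.13],"dr": [0,0,0]},
    {"offset": [0,0,0],"dr": [0,0,0]},
    {"offset": [0,0,0],"dr": [0,0,0]},
    {"offset": [0,0,0],"dr": [0,0,0]},
    {"offset": [0,0,0],"dr": [0,0,0]},
    {"offset": [0,0,0],"dr": [0,0,0]},
    {"offset": [0,0,0],"dr": [0,0,0]},
  ],
)

```text
time_s: 24.5
tcp_pos: [497.1, 253.1, 62.6]
orientation: [[0.588, 0.809, -0.001], [0.809, -0.588, -0.0], [-0.001, -0.001, -1.0]]
ft_force: [-0.8, 0.3, 1.1]
width: 0.003
gripper_force: 0.9
```

Emit:
step_arm(
  series=[
    {"offset": [0,0,-0.05],"dr": [0,0,0]},
    {"offset": [0,0,0],"dr": [0,0,0]},
    {"offset": [0,0,0],"dr": [0,0,0]},
    {"offset": [0,0,0],"dr": [0,0,0]},
    {"offset": [0,0,0],"dr": [0,0,0]},
    {"offset": [0,0,0],"dr": [0,0,0]},
    {"offset": [0,0,0],"dr": [0,0,0]},
    {"offset": [0,0,0],"dr": [0,0,0]},
  ],
)

```text
time_s: 25.3
tcp_pos: [497.5, 253.2, 63.9]
orientation: [[0.588, 0.809, -0.0], [0.809, -0.588, 0.0], [-0.0, -0.0, -1.0]]
ft_force: [-1.0, 0.0, 2.2]
width: 0.007
gripper_force: 0.6
```

The stop came at z = 58.2 and the tip was still touching at 63.9, so the button made its full 6 mm of travel. Now the rack: rise and turn to a closing axis of -63.7°.

Emit:
step_arm(
  series=[
    {"offset": [0,0,-0.85],"dr": [0,0,0.0385]},
    {"offset": [0,0,-0.85],"dr": [0,0,0.0385]},
    {"offset": [0,0,-0.85],"dr": [0,0,0.0385]},
    {"offset": [0,0,-0.85],"dr": [0,0,0.0385]},
    {"offset": [0,0,-0.85],"dr": [0,0,0.0385]},
    {"offset": [0,0,-0.85],"dr": [0,0,0.0385]},
    {"offset": [0,0,-0.85],"dr": [0,0,0.0385]},
    {"offset": [0,0,-0.85],"dr": [0,0,0.0385]},
  ],
  jaw=0.4,
)

```text
time_s: 26.1
tcp_pos: [497.6, 253.2, 200.6]
orientation: [[0.898, 0.44, 0.0], [0.44, -0.898, 0.0], [0.0, -0.0, -1.0]]
ft_force: [0.2, -0.0, -0.1]
width: 0.596
gripper_force: 0.0
```

Emit:
step_arm(
  series=[
    {"offset": [-0.083,0.8,0],"dr": [0,0,0]},
    {"offset": [-0.083,0.8,0],"dr": [0,0,0]},
    {"offset": [-0.083,0.8,0],"dr": [0,0,0]},
    {"offset": [-0.083,0.8,0],"dr": [0,0,0]},
    {"offset": [-0.083,0.8,0],"dr": [0,0,0]},
    {"offset": [-0.083,0.8,0],"dr": [0,0,0]},
    {"offset": [-0.083,0.8,0],"dr": [0,0,0]},
    {"offset": [-0.083,0.8,0],"dr": [0,0,0]},
  ],
)

```text
time_s: 26.9
tcp_pos: [542.7, 131.1, 199.8]
orientation: [[0.897, 0.442, -0.0], [0.442, -0.897, 0.0], [-0.0, -0.0, -1.0]]
ft_force: [0.4, -0.1, -0.6]
width: 0.597
gripper_force: 0.0
```

Emit:
step_arm(
  series=[
    {"offset": [-0.083,0.8,0],"dr": [0,0,0]},
    {"offset": [-0.083,0.8,0],"dr": [0,0,0]},
    {"offset": [-0.083,0.8,0],"dr": [0,0,0]},
    {"offset": [-0.083,0.8,0],"dr": [0,0,0]},
    {"offset": [-0.083,0.8,0],"dr": [0,0,0]},
    {"offset": [-0.083,0.8,0],"dr": [0,0,0]},
    {"offset": [-0.083,0.8,0],"dr": [0,0,0]},
    {"offset": [-0.083,0.8,0],"dr": [0,0,0]},
  ],
)

```text
time_s: 27.7
tcp_pos: [587.4, 10.6, 199.9]
orientation: [[0.897, 0.442, -0.0], [0.442, -0.897, 0.0], [-0.0, -0.0, -1.0]]
ft_force: [0.2, 1.1, 0.2]
width: 0.6
gripper_force: 0.0
```

```bash
python3 - <<'E'
from h import *
s=monitor.read_state(); print(s['tcp_pos'],s['width'])
snap('wrist','w_r2'); cv2.imwrite('pics/m5.png',cv2.resize(cv2.imread('pics/w_r2.png')[80:310,140:420],None,fx=2.5,fy=2.5,interpolation=2))
for z in(57,75): print(z,wpix('w_r2',[587,12,z]).round(1))
E
```

```text
[587.41055276  10.59135592 199.88757736] 0.5996201400286305
57 [275.1 192.9]
75 [275.  197.7]
```

View pics/m5.png

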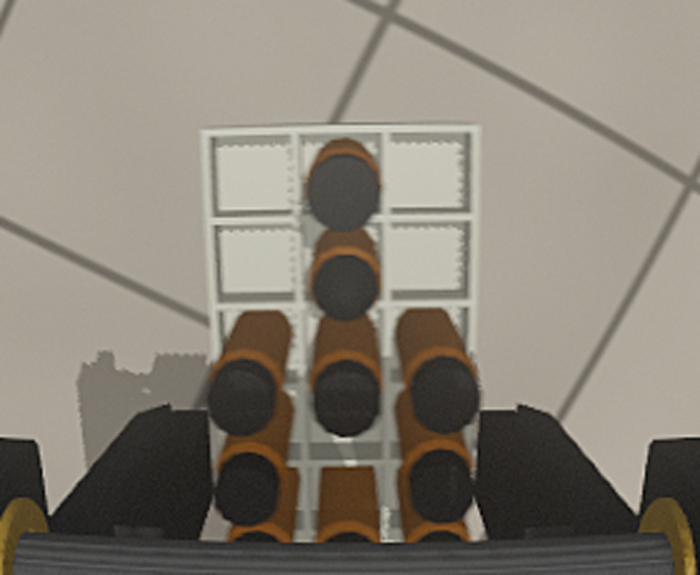

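The dome is at (278,195), within 1 mm of the centre line between the fingers, and the cells at the fingers' sides are empty. I'll descend.

Emit:
step_arm(
  series=[
    {"offset": [0.025,0.04,0.9],"dr": [0,0,0]},
    {"offset": [0,0,0.9],"dr": [0,0,0]},
    {"offset": [0,0,0.9],"dr": [0,0,0]},
    {"offset": [0,0,0.9],"dr": [0,0,0]},
    {"offset": [0,0,0.9],"dr": [0,0,0]},
    {"offset": [0,0,0.7],"dr": [0,0,0]},
    {"offset": [0,0,0.5],"dr": [0,0,0]},
    {"offset": [0,0,0.5],"dr": [0,0,0]},
  ],
)

```text
time_s: 28.55
tcp_pos: [588.0, 11.3, 75.4]
orientation: [[0.897, 0.442, 0.0], [0.442, -0.897, -0.0], [0.0, 0.0, -1.0]]
ft_force: [0.5, 0.4, 0.2]
width: 0.598
gripper_force: 0.0
```

Emit:
step_arm(
  series=[
    {"offset": [0,0,0.4],"dr": [0,0,0]},
    {"offset": [0,0,0.4],"dr": [0,0,0]},
    {"offset": [0,0,0.4],"dr": [0,0,0]},
    {"offset": [0,0,0.4],"dr": [0,0,0]},
    {"offset": [0,0,0.3],"dr": [0,0,0]},
    {"offset": [0,0,0.3],"dr": [0,0,0]},
    {"offset": [0,0,0],"dr": [0,0,0]},
    {"offset": [0,0,0],"dr": [0,0,0]},
  ],
)

```text
time_s: 29.35
tcp_pos: [587.8, 11.4, 31.9]
orientation: [[0.897, 0.442, -0.0], [0.442, -0.897, 0.0], [-0.0, -0.0, -1.0]]
ft_force: [-0.9, 0.2, 0.1]
width: 0.602
gripper_force: 0.0
```

Emit:
step_arm(
  series=[
    {"offset": [0,0,0],"dr": [0,0,0]},
    {"offset": [0,0,0],"dr": [0,0,0]},
    {"offset": [0,0,0],"dr": [0,0,0]},
    {"offset": [0,0,0],"dr": [0,0,0]},
    {"offset": [0,0,0],"dr": [0,0,0]},
    {"offset": [0,0,0],"dr": [0,0,0]},
    {"offset": [0,0,0],"dr": [0,0,0]},
    {"offset": [0,0,0],"dr": [0,0,0]},
  ],
  jaw=1,
  newtons=15,
)

```text
time_s: 30.15
tcp_pos: [588.0, 11.3, 32.2]
orientation: [[0.897, 0.442, 0.0], [0.442, -0.897, -0.0], [0.0, 0.0, -1.0]]
ft_force: [-0.2, -0.0, 3.4]
width: 0.312
gripper_force: 15.0
```

Emit:
step_arm(
  series=[
    {"offset": [0,0,-0.3],"dr": [0,0,0]},
    {"offset": [0,0,-0.5],"dr": [0,0,0]},
    {"offset": [0,0,-0.6],"dr": [0,0,0]},
    {"offset": [0,0,-0.7],"dr": [0,0,0]},
    {"offset": [0,0,-0.8],"dr": [0,0,0]},
    {"offset": [0,0,-0.9],"dr": [0,0,0]},
    {"offset": [0,0,-0.9],"dr": [0,0,0]},
    {"offset": [0,0,-0.9],"dr": [0,0,0]},
  ],
)

```text
time_s: 30.95
tcp_pos: [588.0, 11.3, 146.1]
orientation: [[0.897, 0.442, 0.001], [0.442, -0.897, -0.0], [0.001, 0.001, -1.0]]
ft_force: [-0.7, -0.1, -0.8]
width: 0.314
gripper_force: 15.0
```

```bash
python3 - <<'E'
from h import *
from scipy.optimize import least_squares
# pan circle: bright-on-grey mask in w_pan, world-plane contour points, circle fit
for f,(x,y,w,h) in(('w_pan',(180,40,115,115)),('w_pan2',(195,130,125,120))):
    im=cv2.imread(f'pics/{f}.png'); g=cv2.cvtColor(im,cv2.COLOR_BGR2GRAY)[y:y+h,x:x+w]
    T,k=cv2.threshold(cv2.GaussianBlur(g,(3,3),0),0,255,cv2.THRESH_OTSU)
    # radial edges from rough centre: strongest bright->grey drop
    pts=[]
    c0=wplane(f,{'w_pan':(237,98),'w_pan2':(262,191)}[f],50)
    G=cv2.cvtColor(im,cv2.COLOR_BGR2GRAY).astype(np.float32)
    for a in np.linspace(0,2*np.pi,90,endpoint=False):
        rr=np.arange(42,58,.25); uv=np.array([wpix(f,[*(c0+r*np.array([np.cos(a),np.sin(a)])),50]) for r in rr],np.float32)
        v=cv2.remap(G,uv[:,:1],uv[:,1:],1).ravel(); v=np.convolve(v,np.ones(5)/5,'same'); d=v[6:]-v[:-6]; d=d[4:-4]
        if d.min()<-25: pts.append(c0+rr[4+3+d.argmin()]*np.array([np.cos(a),np.sin(a)]))
    p=np.array(pts); o=least_squares(lambda q:np.hypot(*(p-q[:2]).T)-q[2],[*c0,50],loss='soft_l1'); print(f,c0.round(1),o.x.round(1),len(p))
E
```

```text
w_pan [464.6 358.9] [464.3 359.7  49.4] 58
w_pan2 [466.3 359.9] [464.8 359.5  49.4] 64
```

Emit:
step_arm(
  series=[
    {"offset": [0.09,-0.765,-0.1],"dr": [0,0,0]},
    {"offset": [0.09,-0.765,-0.1],"dr": [0,0,0]},
    {"offset": [0.09,-0.765,-0.1],"dr": [0,0,0]},
    {"offset": [0.09,-0.765,-0.1],"dr": [0,0,0]},
    {"offset": [0.09,-0.765,0],"dr": [0,0,0]},
    {"offset": [0.09,-0.765,0],"dr": [0,0,0]},
    {"offset": [0.09,-0.765,0],"dr": [0,0,0]},
    {"offset": [0.09,-0.765,0],"dr": [0,0,0]},
  ],
)

```text
time_s: 31.75
tcp_pos: [546.0, 128.8, 151.7]
orientation: [[0.897, 0.443, -0.0], [0.443, -0.897, -0.0], [-0.0, -0.0, -1.0]]
ft_force: [0.3, -0.2, -0.9]
width: 0.311
gripper_force: 15.0
```

Emit:
step_arm(
  series=[
    {"offset": [0.09,-0.765,0],"dr": [0,0,0]},
    {"offset": [0.09,-0.765,0],"dr": [0,0,0]},
    {"offset": [0.09,-0.765,0],"dr": [0,0,0]},
    {"offset": [0.09,-0.765,0],"dr": [0,0,0]},
    {"offset": [0.09,-0.765,0],"dr": [0,0,0]},
    {"offset": [0.09,-0.765,0],"dr": [0,0,0]},
    {"offset": [0.09,-0.765,0],"dr": [0,0,0]},
    {"offset": [0.09,-0.765,0],"dr": [0,0,0]},
  ],
)

```text
time_s: 32.55
tcp_pos: [504.9, 244.8, 151.9]
orientation: [[0.897, 0.442, -0.0], [0.442, -0.897, 0.0], [-0.0, -0.0, -1.0]]
ft_force: [-0.8, 1.0, -0.6]
width: 0.312
gripper_force: 15.0
```

Emit:
step_arm(
  series=[
    {"offset": [0.09,-0.765,0],"dr": [0,0,0]},
    {"offset": [0.09,-0.765,0],"dr": [0,0,0]},
    {"offset": [0.09,-0.765,0],"dr": [0,0,0]},
    {"offset": [0.09,-0.765,0],"dr": [0,0,0]},
    {"offset": [0.09,-0.765,0],"dr": [0,0,0]},
    {"offset": [0.09,-0.765,0],"dr": [0,0,0]},
    {"offset": [0.09,-0.765,0],"dr": [0,0,0]},
    {"offset": [0.09,-0.765,0],"dr": [0,0,0]},
  ],
)

```text
time_s: 33.35
tcp_pos: [463.6, 361.0, 151.9]
orientation: [[0.897, 0.442, -0.0], [0.442, -0.897, 0.0], [0.0, -0.0, -1.0]]
ft_force: [-0.2, 0.0, -1.0]
width: 0.312
gripper_force: 15.0
```

Emit:
step_arm(
  series=[
    {"offset": [0,0,0.3],"dr": [0,0,0]},
    {"offset": [0,0,0.5],"dr": [0,0,0]},
    {"offset": [0,0,0.6],"dr": [0,0,0]},
    {"offset": [0,0,0.6],"dr": [0,0,0]},
    {"offset": [0,0,0.5],"dr": [0,0,0]},
    {"offset": [0,0,0.4],"dr": [0,0,0]},
    {"offset": [0,0,0.2],"dr": [0,0,0]},
    {"offset": [0,0,0],"dr": [0,0,0]},
  ],
)

```text
time_s: 34.15
tcp_pos: [463.8, 359.5, 89.2]
orientation: [[0.897, 0.442, -0.001], [0.442, -0.897, -0.001], [-0.001, 0.0, -1.0]]
ft_force: [-0.7, 0.0, -0.4]
width: 0.313
gripper_force: 15.0
```

Emit:
step_arm(
  series=[
    {"offset": [0,0,0.1],"dr": [0,0,0]},
    {"offset": [0,0,0.1],"dr": [0,0,0]},
    {"offset": [0,0,0.08],"dr": [0,0,0]},
    {"offset": [0,0,0.06],"dr": [0,0,0]},
    {"offset": [0,0,0.05],"dr": [0,0,0]},
    {"offset": [0,0,0.03],"dr": [0,0,0]},
    {"offset": [0,0,0],"dr": [0,0,0]},
    {"offset": [0,0,0],"dr": [0,0,0]},
  ],
)

```text
time_s: 34.95
tcp_pos: [464.1, 359.8, 81.5]
orientation: [[0.897, 0.442, 0.0], [0.442, -0.897, 0.0], [0.0, -0.0, -1.0]]
ft_force: [0.1, 0.2, -0.2]
width: 0.309
gripper_force: 15.0
```

Emit:
step_arm(
  series=[
    {"offset": [0,0,0.03],"dr": [0,0,0]},
    {"offset": [0,0,0.02],"dr": [0,0,0]},
    {"offset": [0,0,0],"dr": [0,0,0]},
    {"offset": [0,0,0],"dr": [0,0,0]},
    {"offset": [0,0,0],"dr": [0,0,0]},
    {"offset": [0,0,0],"dr": [0,0,0]},
    {"offset": [0,0,0],"dr": [0,0,0]},
    {"offset": [0,0,0],"dr": [0,0,0]},
  ],
)

```text
time_s: 35.75
tcp_pos: [464.1, 359.8, 80.5]
orientation: [[0.897, 0.442, 0.0], [0.442, -0.897, 0.0], [0.0, -0.0, -1.0]]
ft_force: [-0.1, -0.4, -1.0]
width: 0.31
gripper_force: 15.0
```

Emit:
step_arm(
  series=[
    {"offset": [0,0,0.03],"dr": [0,0,0]},
    {"offset": [0,0,0.03],"dr": [0,0,0]},
    {"offset": [0,0,0],"dr": [0,0,0]},
    {"offset": [0,0,0],"dr": [0,0,0]},
    {"offset": [0,0,0],"dr": [0,0,0]},
    {"offset": [0,0,0],"dr": [0,0,0]},
    {"offset": [0,0,0],"dr": [0,0,0]},
    {"offset": [0,0,0],"dr": [0,0,0]},
  ],
)

```text
time_s: 36.55
tcp_pos: [464.1, 359.8, 79.3]
orientation: [[0.897, 0.442, 0.0], [0.442, -0.897, 0.0], [0.0, -0.0, -1.0]]
ft_force: [-0.2, -0.3, -0.6]
width: 0.311
gripper_force: 15.0
```

Emit:
step_arm(
  series=[
    {"offset": [0,0,0.025],"dr": [0,0,0]},
    {"offset": [0,0,0],"dr": [0,0,0]},
    {"offset": [0,0,0],"dr": [0,0,0]},
    {"offset": [0,0,0],"dr": [0,0,0]},
    {"offset": [0,0,0],"dr": [0,0,0]},
    {"offset": [0,0,0],"dr": [0,0,0]},
    {"offset": [0,0,0],"dr": [0,0,0]},
    {"offset": [0,0,0],"dr": [0,0,0]},
  ],
)

```text
time_s: 37.35
tcp_pos: [464.3, 359.9, 79.2]
orientation: [[0.897, 0.442, 0.0], [0.442, -0.897, 0.0], [0.0, 0.0, -1.0]]
ft_force: [-2.0, -0.3, 4.5]
width: 0.311
gripper_force: 15.0
```

The vial is on the pan (4.5 N), so I'll release and rise.

Emit:
step_arm(
  series=[
    {"offset": [0,0,0],"dr": [0,0,0]},
    {"offset": [0,0,0],"dr": [0,0,0]},
    {"offset": [0,0,0],"dr": [0,0,0]},
    {"offset": [0,0,0],"dr": [0,0,0]},
    {"offset": [0,0,0],"dr": [0,0,0]},
    {"offset": [0,0,-0.3],"dr": [0,0,0]},
    {"offset": [0,0,-0.6],"dr": [0,0,0]},
    {"offset": [0,0,-0.8],"dr": [0,0,0]},
  ],
  jaw=0.4,
)

```text
time_s: 38.15
tcp_pos: [463.8, 359.6, 113.6]
orientation: [[0.897, 0.442, -0.001], [0.442, -0.897, -0.0], [-0.001, 0.0, -1.0]]
ft_force: [-0.8, 0.2, -0.0]
width: 0.603
gripper_force: 0.0
```

Emit:
step_arm(
  series=[
    {"offset": [0,0,-0.9],"dr": [0,0,0]},
    {"offset": [0,0,-0.9],"dr": [0,0,0]},
    {"offset": [0,0,-0.9],"dr": [0,0,0]},
    {"offset": [0,0,-0.9],"dr": [0,0,0]},
    {"offset": [0,0,-0.9],"dr": [0,0,0]},
    {"offset": [0,0,-0.9],"dr": [0,0,0]},
    {"offset": [0,0,-0.4],"dr": [0,0,0]},
    {"offset": [0,0,0],"dr": [0,0,0]},
  ],
)

```text
time_s: 38.95
tcp_pos: [465.0, 360.3, 231.3]
orientation: [[0.897, 0.442, 0.004], [0.442, -0.897, 0.002], [0.004, -0.0, -1.0]]
ft_force: [0.4, -0.0, -0.3]
width: 0.6
gripper_force: 0.0
```

```bash
python3 - <<'E'
from h import *
snap('wrist','w_f'); snap('side','s_f'); snap('scene','c_f')
a=cv2.imread('pics/w_f.png')[40:340,80:480]; b=cv2.imread('pics/s_f.png')[120:420,170:470] ; c=cv2.imread('pics/c_f.png')
t=lambda im,x,y,w,h:cv2.resize(im[y:y+h,x:x+w],(400,300),interpolation=2)
s=cv2.imread('pics/s_f.png')
cv2.imwrite('pics/m6.png',np.vstack([np.hstack([a,t(s,180,100,120,90)]),np.hstack([t(s,225,195,104,78),t(s,210,300,160,120)])]))
E
```

```text
(no output)
```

View pics/m6.png

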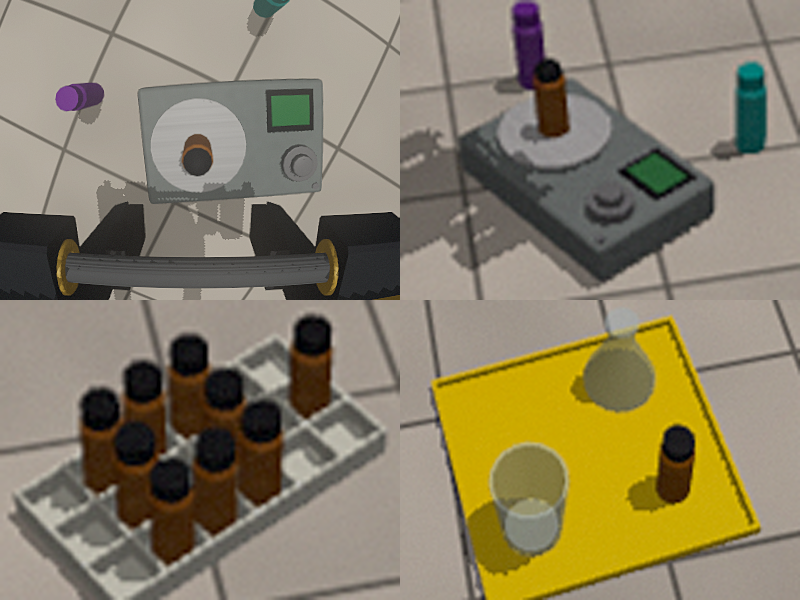

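The pictures show the short vial upright in the middle of the pan, the nine tall rack vials standing undisturbed, and the weighed vial upright in the tray with the beaker and flask untouched. I'll hand the job in.

```bash
python3 -c "
from h import *
print(order.job_done())"
```

```text
the job is handed in; nothing more can be done
None
```

I handed the job in at about 39 s of the 70 s limit: the weighed vial stands in the tray, the tare button was pressed fully with the pan empty, and the short vial stands mid-pan; the hand-in gave no verdict.

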